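# Find the tip holder's blind hole and hold it hole-up

### The arm

A 6-joint arm with a two-finger parallel gripper is mounted at the origin on the work surface. World frame = base frame: x ahead of the robot, y to its left, z up, the work surface at z = 0. Lengths are in mm, angles in rad, forces in N, time in s.
With the tool pointing down it reaches from about 300 to 850 mm from the base axis. Payload 4.2 kg.
Tool frame: the origin (TCP) lies midway between the tips of the shut fingers; the grasp point (between the pads) lies 19 mm behind it; z points along the fingers, y is the direction in which the jaws open and shut (so a half turn about z gives the same grasp; the last joint's range is limited). The gripper opens to 91 mm and grips with 3 to 60 N. Pads are 32 mm wide; open, the fingers measure 118 mm over their backs; the gripper's body (76 mm by 178 mm) begins 60 mm behind the grasp point.
Start: joints at [1.148, 0.32, 1.565, -0, 1.257, -0.02], TCP at [225.401, 528.997, 213.976] pointing down, gripper open.
Joint ranges: [-3.11, 3.11], [-0.84, 2.01], [0.21, 2.61], [-1.34, 4.49], [0.05, 2.63], [-2.56, 2.56]. Speed limits (rad/s): [2.57, 2.57, 3.14, 3.14, 3.14, 3.14].

### API

Orientations are given as a rotation vector (axis times angle).
In Python, from station import manip gives the robot as it stands. The module is installed in compiled form; this text tells all that it offers.
- The arm moves only by the shell command python3 -m pendant 'ROWS' [OPENING]. ROWS is a JSON object of lists of equal length, an entry for each row: "slide": the shift along the tool's x, y, z in m, a list of three; "roll": the turn about the tool's z in rad. A call has 1 to 12 rows; each row is the pose to reach, as a shift and turn from the pose commanded when the call began, along the tool's axes at that moment; what a row does not reach only later rows make up. A row lasts 1/8 s, in which the tool goes at most 62.5 mm and 10.7 degrees, less where a joint would pass 70% of its speed; a pose out of reach is approached as far as the arm can. A call with a gripper value outside its range is refused whole. OPENING is the finger opening in m, from 0 to 0.0912, set as the call begins (- or left out, the last holds). The fingers move at their own pace and stop on an object; the grip force is fixed at half the most. Time passes only in rows, so rows that repeat a pose let the fingers close. It gives the time, the measured TCP pose, the force and the opening at its end, in the units of the state.
- manip.observe(): the state, without advancing time (a new reading comes with each control period).
- manip.read_camera(name): name is "side" or "top" or "wrist"; returns a dict with "image" (400x640x3 uint8, red, green, blue), "depth" (400x640 float32, mm along the optical axis (not along the pixel's ray), 0 where there is no reading), "fx", "fy", "cx", "cy" (pixels), "view" (4x4, takes a point from world to camera coordinates); the wrist camera has in their place "mount" (4x4, takes a point from camera to tool coordinates, whose origin is the TCP and whose axes are the flange's). Camera axes: x right, y down, z forward; pixel columns grow to the right and rows downward; lengths in mm; the calibration is good to about 2 mm. A picture is of the moment at which its call begins: read the wrist's pose just before it.
- manip.finish_job(): hands the job in, once; it reports no verdict.
The state is a dict: "t": time; "qpos": joint angles; "dq": joint speeds; "joint_efforts": joint torques, N m; "position": TCP position; "orientation": TCP orientation; "ft_force": force on the tool from outside, world axes, zero at the start; "moment": the same for the moment, N m; "width": opening from 0.0 (shut) to 1.0 (fully open).
Only numpy, scipy, OpenCV 4.12 (cv2) and the standard library are available. Lean on these libraries where they do the work, as an engineer would, in place of code of your own. Each camera call takes 0.05 s, during which the arm holds its last target. There are 200 camera calls.

### The job

The steel tip holder in the cradle is bored from one end only, and the cradle hides both ends. Take it out, press either of its ends squarely down on the upright feeler pin to feel whether that is the end with the hole, and turn the holder over as needed. Finish while still holding it in the gripper, still and with the hole facing straight up, its middle at least 16 cm above the table and nothing else touching it; leave the other instruments and vessels where they are.

Things in the scene. Friction and masses are not known exactly. Their poses are not given: they have to be found in the camera images.
- holder: Steel tip holder: plain round cylinder, 34 mm diameter, 50 mm long, about 220 g, lying level in the cradle. Origin at its centre, z axis along its length. A blind hole 18 mm wide, 32 mm deep is bored on the axis from ONE end (z = +25 or -25 mm); the other end is flat and solid. Which end is open is not told: it has to be felt.
- cradle: Fixed steel cradle holding the holder at the start, axis along the cradle's x, 55 mm above the table. Origin under its base plate (90 x 70 x 8 mm). The holder lies on two 8 mm rails along x at y = +-9 mm. End cheeks (26 mm wide in y, 5 mm thick, inner faces at x = +-30 mm, 66 mm high) hide its end faces with 5 mm play each. Sides (y) are open: fingers can straddle rails and cheeks.
- pin_stand: Fixed stand with the upright feeler pin: a round steel foot 56 mm across and 12 mm thick, with a smooth rigid pin 10 mm in diameter rising from its centre to 85 mm above the table. Origin under the foot's centre.
- pin_tip (a point): Top of the feeler pin, on its axis, 85 mm above the table. An open end lowered over it sinks until the pin meets the hole's floor, 32 mm down; a solid end stops on the tip.
- speculum_a: small steel ear speculum, a cone 36 mm tall, 24 mm across at the foot, standing on the mat; leave alone; origin under its foot
- speculum_b: a second such speculum; leave alone
- gallipot: small steel bowl, 60 mm across, 35 mm tall; leave alone; origin under its foot
- amber_bottle: amber glass bottle, 50 mm across, 100 mm tall; leave alone; origin under its foot
- jar: glass jar with steel lid, 56 mm across, 70 mm tall; leave alone; origin under its foot
- forceps: steel forceps lying flat, 136 mm long along x, 8 mm high; leave alone; origin at its middle, on the table
- dish: shallow steel dish 100 x 60 x 20 mm; leave alone; origin under its centre
Things that resemble listed ones, but are neither listed nor needed, are in the scene too. What is shaped like the pin_stand but green or red is not meant.

How it is judged (in metres and radians):
On the way:
1. one end of the holder is pressed down on the feeler pin, holder upright and over the pin ((angle between holder's own z axis and vertical below 0.35 rad or angle between holder's own z axis and vertical above 2.79 rad) and horizontal distance between holder and pin_tip below 0.014 m and height (world z) of holder below 0.118 m and contact force between holder and pin_stand above 1 N), for 0.04 s.
At the end, for the whole second after the job is handed in: The gripper holds the tip holder still (under 30 mm/s and 0.2 rad/s), its hole facing up within 0.3 rad (17 degrees) of vertical, its centre more than 150 mm above the table, touching neither pin nor cradle (angle between holder's own z axis and vertical below 0.3 rad and height (world z) of holder above 0.15 m and contact force between holder and the fingers above 2 N and contact force between holder and pin_stand below 0.1 N and contact force between holder and cradle below 0.1 N and linear speed of holder below 0.03 m/s and angular speed of holder below 0.2 rad/s); the arm keeps its last pose, push and grip.
It fails at once if a bystander (speculum, bowl, bottle, jar, forceps or dish) is shifted by more than 30 mm (distance of any of speculum_a, speculum_b, gallipot, amber_bottle, jar, forceps, dish from where it was at the start of the episode above 0.03 m).
It also fails if it takes over 72 s, if anything falls off the work surface, if the arm or the gripper's body presses on something with over 40 N, if the wrist force passes 120 N, or if a joint passes its speed limit or range.

## Working session

There is one attempt and no reset: what is moved stays moved. The work goes in short steps, Python scripts to look and compute and a shell command to move; the robot and the scene stay as the last step left them, time stands still between calls to the robot, and variables do not carry over. Pictures are saved under pics/ and viewed, about 8 in all and at most 12, crops included, and the job is handed in when it is done.

```bash
mkdir -p pics; cat > h.py <<'E'
import numpy as np,cv2
from station import manip
from scipy.spatial.transform import Rotation as R
def save(n,c,crop=None,s=1):
    im=c["image"][:,:,::-1]
    if crop: x0,y0,x1,y1=crop; im=im[y0:y1,x0:x1]
    cv2.imwrite("pics/"+n,cv2.resize(im,None,fx=s,fy=s,interpolation=cv2.INTER_CUBIC))
def c2w(c,st=None):
    if "view" in c: return np.linalg.inv(c["view"])
    T=np.eye(4);T[:3,:3]=R.from_rotvec(st["orientation"]).as_matrix();T[:3,3]=st["position"]
    return T@c["mount"]
def plane(c,u,v,z,st=None):
    T=c2w(c,st);d=T[:3,:3]@[(u-c["cx"])/c["fx"],(v-c["cy"])/c["fy"],1];o=T[:3,3]
    return o+d*(z-o[2])/d[2]
def cloud(c,st=None):
    T=c2w(c,st);v,u=np.mgrid[:400,:640];d=c["depth"]
    P=np.stack([(u-c["cx"])/c["fx"]*d,(v-c["cy"])/c["fy"]*d,d],-1)@T[:3,:3].T+T[:3,3]
    P[d==0]=np.nan
    return P
E
python3 - <<'E'
from h import *
st=manip.observe();print(st)
for n in("top","side"):
    c=manip.read_camera(n);save(n+"1.png",c);np.save(n+".npy",c,allow_pickle=True)
    print(n,c["fx"],c["cx"],c["cy"],c2w(c).round(2).tolist())
E
```

```text
{'t': 0.0, 'qpos': array([ 1.14800818e+00,  3.20272672e-01,  1.56568240e+00, -2.17814185e-05,
        1.25740628e+00, -2.00110404e-02]), 'dq': array([ 0.00039074,  0.00076203,  0.00106294, -0.0008915 ,  0.00079217,
       -0.00065884]), 'joint_efforts': array([ 2.09418991e-03, -4.12466311e+01, -2.31977499e+01,  7.27688055e-02,
        4.56864922e-02, -1.38886403e-04]), 'position': array([225.18579052, 528.5118466 , 213.13002768]), 'orientation': array([-6.28328570e-01, -3.07774056e+00,  2.71728447e-03]), 'ft_force': array([ 0.29835214,  0.32808955, -0.46604768]), 'moment': array([-0.010797  , -0.03183123, -0.02129299]), 'width': 0.9968650217432371}
top 413.8500218558632 318.96913344411706 198.79737314346434 [[0.03, -0.98, 0.18, 403.7], [-1.0, -0.03, -0.02, -4.71], [0.03, -0.18, -0.98, 1106.85], [0.0, 0.0, 0.0, 1.0]]
side 432.86320413075407 328.10009445361067 200.6016156629421 [[-0.98, -0.16, 0.12, 430.28], [-0.2, 0.77, -0.61, 648.3], [0.0, -0.62, -0.78, 934.06], [0.0, 0.0, 0.0, 1.0]]
```

View pics/top1.png

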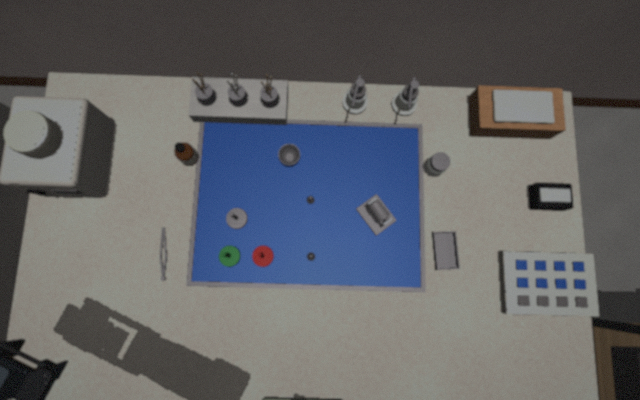

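View pics/side1.png

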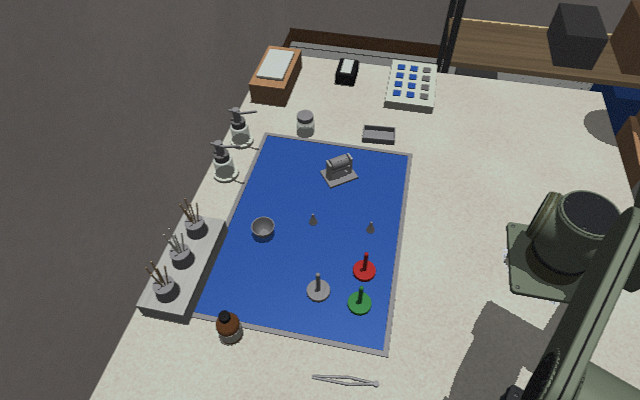

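The top image shows the cradle with the holder at (377,214), speculums at (310,199) and (311,256), the gallipot at (289,154), and the jar at (437,163). Three things could be taken for the pin_stand: grey at (237,218), green at (229,256) and red at (263,256). I choose the grey one. Side view agrees: grey (318,290), cradle (339,172).

```bash
python3 - <<'E'
from h import *
cs={n:np.load(n+".npy",allow_pickle=True).item() for n in("top","side")}
for n,(px,cr) in {"top":((237,218),(377,214)),"side":((318,285),(339,170))}.items():
    c=cs[n];P=cloud(c);print(n,"mat z",np.nanmedian(P[:,:,2][(c["image"][:,:,2]>120)&(c["image"][:,:,0]<60)]))
    for nm,(u,v),r in(("pin",px,22),("cradle",cr,32)):
        Q=P[v-r:v+r,u-r:u+r].reshape(-1,3);im=c["image"][v-r:v+r,u-r:u+r].reshape(-1,3).astype(int)
        grey=(im.max(1)-im.min(1)<40)
        Q=Q[~np.isnan(Q[:,0])&grey]
        for lo,hi in((4,20),(20,60),(60,80),(80,95)):
            m=(Q[:,2]>lo)&(Q[:,2]<hi)
            if m.sum()>2:
                q=Q[m];rr=cv2.minAreaRect(q[:,:2].astype(np.float32));print(nm,lo,m.sum(),q.mean(0).round(1),"rect",np.round(rr[0],1),np.round(rr[1],1),round(rr[2],1))
a=cv2.resize(cs["top"]["image"][180:250,205:405],None,fx=4,fy=4,interpolation=2)
b=cv2.resize(cs["side"]["image"][150:310,290:390],None,fx=3,fy=3,interpolation=2)
b=cv2.resize(cs["side"]["image"][140:200,300:400],None,fx=4,fy=4,interpolation=2);d=cv2.resize(cs["side"]["image"][250:310,290:390],None,fx=4,fy=4,interpolation=2)
cv2.imwrite("pics/crop1.png",np.vstack([a,np.hstack([b,d])])[:,:,::-1])
E
```

```text
top mat z 2.9210173665734374
pin 4 309 [546.7 190.1  14.1] rect [547.7 191.6] [54.  52.8] 3.3
pin 20 14 [546.  190.   40.8] rect [545.2 190.8] [47.   7.7] 12.0
pin 60 8 [547.2 189.2  72.3] rect [546.8 189.5] [2.7 8.9] 60.8
pin 80 14 [548.6 192.2  85.9] rect [548.3 192.8] [7.9 7.7] 9.0
cradle 4 506 [ 562.8 -176.3   10.1] rect [ 569.8 -181.4] [90.  72.1] 37.8
cradle 20 51 [ 562.8 -176.9   45.4] rect [ 568.7 -177.3] [69.  28.9] 41.8
cradle 60 294 [ 570.3 -177.5   70.6] rect [ 569.9 -180.1] [69.8 33.4] 36.5
side mat z 1.129248740488265
pin 4 375 [545.6 196.1  12.1] rect [546.1 193.5] [52.7 52.2] 5.9
pin 20 36 [544.6 194.8  40.6] rect [545.2 194.6] [9.3 5.3] 15.8
pin 60 20 [545.9 195.3  69.4] rect [544.8 194.9] [9.5 5.7] 21.8
pin 80 15 [546.1 192.8  84.2] rect [546.3 192.9] [6.7 6.5] 12.3
cradle 4 476 [ 561.7 -193.1    8.5] rect [ 559.2 -253.2] [181.4 204.8] 28.2
cradle 20 176 [ 569.2 -168.9   43.7] rect [ 568.  -177.7] [69.4 32.8] 38.4
cradle 60 220 [ 567.9 -174.5   68.2] rect [ 566.4 -178.9] [71.6 33.7] 35.3
```

View pics/crop1.png

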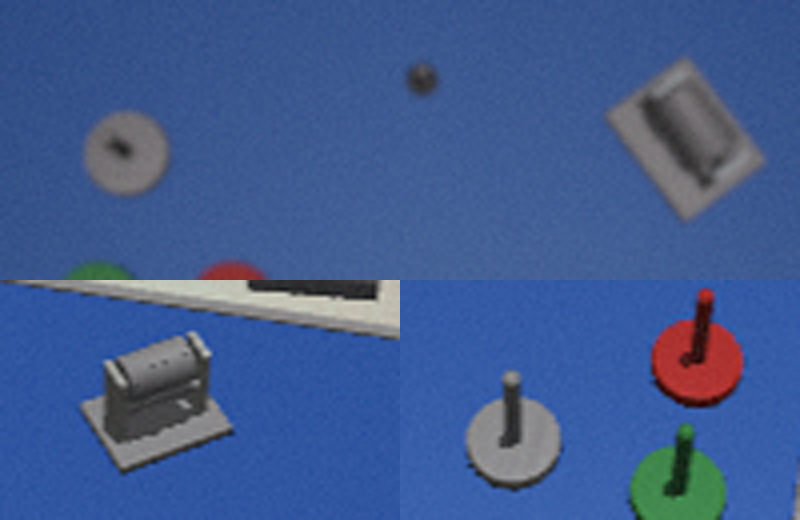

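```bash
cat >> h.py <<'E'
def delta(target,yaw=None):
    st=manip.observe();M=R.from_rotvec(st["orientation"]).as_matrix()
    y0=np.degrees(np.arctan2(M[1,0],M[0,0]))
    d=M.T@(np.array(target,float)-st["position"])/1000
    r=None if yaw is None else -np.radians((yaw-y0+180)%360-180)
    print("t",round(st["t"],2),"pos",st["position"].round(1),"yaw",y0.round(2),"tilt",np.degrees(np.arccos(-M[2,2])).round(2),"F",st["ft_force"].round(1),"w",round(st["width"]*91.2,1),"q",st["qpos"].round(2),"\nslide",d.round(4),"roll",r)
E
python3 -c "
from h import *
delta((568,-179.5,200),37)"
```

```text
t 0.1 pos [225.2 528.6 213.2] yaw 156.92 tilt 0.09 F [-1.  -0.1  0.9] w 91.2 q [ 1.15  0.32  1.57 -0.    1.26 -0.02] 
slide [-0.5929 -0.517   0.014 ] roll 2.093010263718128
```

```bash
python3 -m pendant '{"slide":[[-0.045,-0.039,0],[-0.09,-0.078,0],[-0.135,-0.117,0],[-0.18,-0.157,0],[-0.225,-0.196,0],[-0.27,-0.235,0],[-0.315,-0.274,0],[-0.36,-0.314,0],[-0.405,-0.353,0],[-0.45,-0.392,0],[-0.495,-0.431,0],[-0.54,-0.47,0]],"roll":[0.175,0.35,0.525,0.7,0.875,1.05,1.225,1.4,1.575,1.75,1.92,2.09]}' -; python3 -c "
from h import *
delta((568,-179.5,200),37)"
```

```text
t: 1.6
position: [538.3, -116.9, 213.6]
orientation: [-2.98, -0.992, 0.0]
ft_force: [1.9, 0.8, 0.2]
width: 0.999
t 1.6 pos [ 538.3 -116.9  213.6] yaw 36.83 tilt 0.04 F [1.9 0.8 0.2] w 91.1 q [-0.24  0.28  1.62  0.    1.24  0.69] 
slide [-0.0138  0.0679  0.0136] roll -0.0030402251049374287
```

```bash
python3 -m pendant '{"slide":[[-0.007,0.034,0.007],[-0.014,0.068,0.0136],[-0.014,0.068,0.0136]],"roll":[0,0,0]}' -; python3 - <<'E'
from h import *
st=manip.observe();c=manip.read_camera("wrist");save("w1.png",c)
P=cloud(c,st);Q=P.reshape(-1,3);im=c["image"].reshape(-1,3).astype(int)
Q=Q[~np.isnan(Q[:,0])&(im.max(1)-im.min(1)<40)]
for lo,hi in((5,14),(50,62),(63,80)):
    q=Q[(Q[:,2]>lo)&(Q[:,2]<hi)&(np.hypot(Q[:,0]-568,Q[:,1]+179)<70)]
    rr=cv2.minAreaRect(q[:,:2].astype(np.float32));print(lo,len(q),q.mean(0).round(1),np.round(rr[0],1),np.round(rr[1],1),rr[2])
q=Q[(Q[:,2]>68)&(Q[:,2]<80)];print("top z",np.percentile(q[:,2],[5,50,95]),np.percentile(q,50,axis=0))
delta((568,-179.5,200),37)
E
```

```text
t: 1.98
position: [567.9, -179.5, 198.7]
orientation: [-2.978, -0.997, 0.003]
ft_force: [-0.8, 0.3, 0.3]
width: 1.001
5 1877 [ 575.7 -176.3    7. ] [ 569.4 -181.3] [89.9 69.8] 37.73020935058594
50 309 [ 573.7 -178.6   57.8] [ 571.  -179.9] [65.8 33.1] 37.84131622314453
63 1340 [ 572.  -179.1   68.2] [ 569.3 -181.3] [69.9 29.7] 38.70425796508789
top z [68.23723934 69.39677208 71.97915559] [ 693.67811447 -327.24853695   69.39677208]
t 2.02 pos [ 567.5 -178.2  199.2] yaw 37.08 tilt 0.14 F [ 0.  -0.5 -0.5] w 91.1 q [-0.32  0.36  1.54  0.    1.24  0.6 ] 
slide [-0.0004  0.0013 -0.0008] roll 0.0014480906121386774
```

View pics/w1.png

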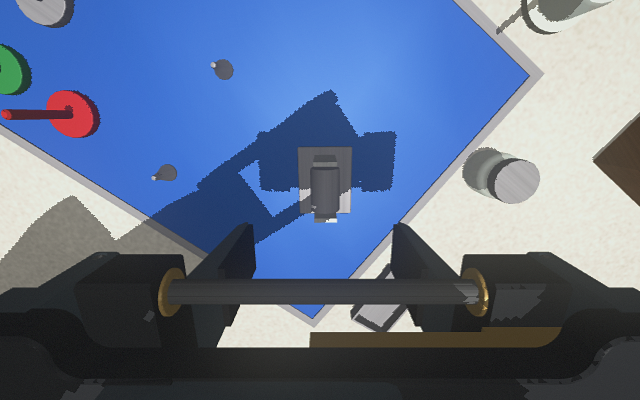

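The close view shows the holder on its rails at (326,188) between the two cheeks, midway between the open fingers. The cradle measures 90x70 mm at (569.4,-181.3), yaw 37.7°, and its heights fit. The clear stand beside it is the jar at (505,175). Descending now.

```bash
python3 -m pendant '{"slide":[[0,0.003,0.04],[0,0.003,0.08],[0,0.003,0.12],[0,0.003,0.15],[0,0.003,0.163],[0,0.003,0.163]],"roll":[-0.011,-0.011,-0.011,-0.011,-0.011,-0.011]}' - && python3 -m pendant '{"slide":[[0,0,0],[0,0,0],[0,0,0],[0,0,0],[0,0,0],[0,0,0]],"roll":[0,0,0,0,0,0]}' 0.02; python3 -c "
from h import *
delta((569.4,-181.3,36),37.7)"
```

```text
t: 2.78
position: [569.4, -179.4, 37.2]
orientation: [-2.971, -1.018, 0.001]
ft_force: [0.5, -1.7, -0.0]
width: 1.002
t: 3.52
position: [569.9, -180.2, 37.3]
orientation: [2.972, 1.018, 0.001]
ft_force: [2.1, -3.8, 1.9]
width: 0.372
t 3.52 pos [ 569.9 -180.2   37.3] yaw 37.81 tilt 0.03 F [ 2.1 -3.8  1.9] w 33.9 q [-0.33  0.51  1.74 -0.    0.89  0.59] 
slide [-0.001   0.0006  0.0013] roll 0.0018519214490972098
```

```bash
python3 -m pendant '{"slide":[[0,0,-0.03],[0,0,-0.08],[0,0,-0.14],[0,0,-0.2],[0.026,-0.039,-0.2],[0.052,-0.078,-0.2],[0.078,-0.117,-0.2],[0.104,-0.157,-0.2],[0.13,-0.196,-0.2],[0.154,-0.235,-0.2],[0.154,-0.235,-0.2],[0.154,-0.235,-0.2]],"roll":[0,0,0,0,-0.18,-0.36,-0.54,-0.72,-0.9,-1.08,-1.08,-1.08]}' -; python3 - <<'E'
from h import *
delta((547,193,240),100)
st=manip.observe()
c=manip.read_camera("side");p=np.array([*st["position"][:2],st["position"][2]+19,1])
q=c["view"]@p;u=int(c["fx"]*q[0]/q[2]+c["cx"]);v=int(c["fy"]*q[1]/q[2]+c["cy"]);print(u,v)
w=manip.read_camera("wrist")
a=cv2.resize(c["image"][v-40:v+40,u-40:u+40],(400,400),interpolation=2)
b=cv2.resize(w["image"],(400,250));b=np.vstack([b,np.zeros((150,400,3),np.uint8)])
cv2.imwrite("pics/s2.png",np.hstack([a,b])[:,:,::-1])
E
```

```text
t: 5.03
position: [547.0, 99.6, 236.8]
orientation: [-2.026, -2.4, 0.002]
ft_force: [1.3, -0.1, -3.0]
width: 0.358
t 5.03 pos [547.   99.6 236.8] yaw 99.66 tilt 0.08 F [ 1.3 -0.1 -3. ] w 32.6 q [ 0.16  0.28  1.57 -0.    1.3  -0.01] 
slide [ 0.092   0.0157 -0.0033] roll -0.005900314242167325
325 193
```

View pics/s2.png

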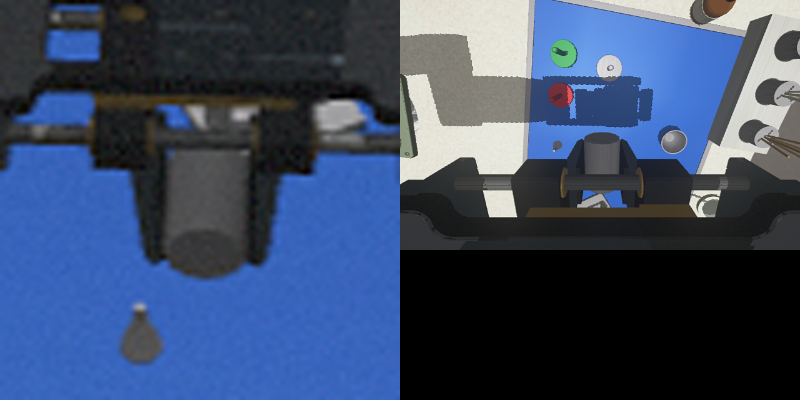

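The +x end of the holder, which faces the side camera at (200,255) in the crop, looks plain and solid. The wrist view shows the grey pin stand at (608,67) in the composite, with green and red beside it. I plan to pivot the −x end up against the feeler pin so the +x end points down, then feel that end on the pin. First I'll measure the holder's offset in the grip and the pin from close by.

```bash
python3 - <<'E'
from h import *
st=manip.observe();M=R.from_rotvec(st["orientation"]).as_matrix()
for n in("wrist","side"):
    c=manip.read_camera(n);P=cloud(c,st).reshape(-1,3)
    im=c["image"].reshape(-1,3).astype(int);g=(im.max(1)-im.min(1)<40)
    L=(P-st["position"])@M; k=~np.isnan(L[:,0])&g
    m=k&(abs(L[:,1])<10)&(abs(L[:,2]+19)<19)&(abs(L[:,0])<40)
    q=L[m];print(n,m.sum(),"x",np.percentile(q[:,0],[0,2,50,98,100]).round(1),"y",np.percentile(q[:,1],[2,98]).round(1),"z",np.percentile(q[:,2],[2,50,98]).round(1))
    for x in range(-30,34,4):
        s=q[abs(q[:,0]-x)<2];
        if len(s):print(x,len(s),s[:,2].min().round(1),end="; ")
    m=k&(np.hypot(P[:,0]-547,P[:,1]-193)<12)&(P[:,2]>79)&(P[:,2]<92);q=P[m]
    print("pin",m.sum(),q.mean(0).round(1),np.round(cv2.minAreaRect(q[:,:2].astype(np.float32)),1) if 0 else (q.min(0).round(1),q.max(0).round(1)))
    m=k&(np.hypot(P[:,0]-547,P[:,1]-193)<40)&(P[:,2]>8)&(P[:,2]<16);q=P[m]
    r=cv2.minEnclosingCircle(q[:,:2].astype(np.float32));print("foot",r)
E
```

```text
wrist 2516 x [-24.  -22.1  15.6  26.2  26.6] y [-9.5  9.5] z [-34.3 -32.1  -6.5]
-26 1 -31.2; -22 126 -34.9; -18 3 -34.1; -6 6 -31.1; -2 198 -34.5; 2 224 -35.2; 6 232 -35.2; 10 246 -35.0; 14 239 -34.9; 18 252 -34.8; 22 250 -34.9; 26 739 -35.0; pin 67 [547.1 191.   83.2] (array([542.7, 186.4,  79.3]), array([551.8, 195.8,  85.1]))
foot ((547.295166015625, 191.0330810546875), 27.536231994628906)
side 256 x [-17.2 -15.6  17.   27.6  28.3] y [-9.7  9.4] z [-36.8 -32.7  -6.3]
-18 4 -33.5; -14 16 -36.6; -10 15 -37.8; -6 14 -36.6; -2 14 -37.2; 2 16 -36.8; 6 13 -35.3; 10 18 -37.7; 14 15 -35.5; 18 14 -36.3; 22 19 -37.4; 26 97 -35.9; 30 1 -17.9; pin 16 [546.3 193.1  84.2] (array([542.6, 188.9,  79.7]), array([550.1, 196.5,  88.1]))
foot ((545.872802734375, 192.1430206298828), 27.941797256469727)
```

```bash
python3 -m pendant '{"slide":[[0.05,0.007,0],[0.1,0.0154,0],[0.1136,0.0154,0.04],[0.1136,0.0154,0.09],[0.1136,0.0154,0.125],[0.1136,0.0154,0.137],[0.1136,0.0154,0.137],[0.1136,0.0154,0.137]],"roll":[0,0,0,0,0,0,0,0]}' -; python3 -c "
from h import *
delta((543.1,214.2,88),99.7)
st=manip.observe();c=manip.read_camera('wrist');P=cloud(c,st).reshape(-1,3);M=R.from_rotvec(st['orientation']).as_matrix();L=(P-st['position'])@M
m=(abs(L[:,1])<12)&(L[:,0]<0)&(L[:,0]>-60)&(P[:,2]<90)&(P[:,2]>20);print(m.sum());print((np.array([547,191.5,85])-st['position'])@M)
"
```

```text
t: 6.22
position: [544.8, 214.8, 102.2]
orientation: [2.026, 2.399, 0.005]
ft_force: [0.4, -0.5, -2.2]
width: 0.359
t 6.22 pos [544.8 214.8 102.2] yaw 99.65 tilt 0.21 F [ 0.4 -0.5 -2.2] w 32.8 q [0.36 0.42 1.7  0.   1.01 0.19] 
slide [-0.0003 -0.0018  0.0142] roll -0.0008769545066137053
0
[-23.32719989  -1.8135322   17.14180077]
```

```bash
python3 -m pendant '{"slide":[[0,-0.0015,0.012],[0.0,-0.0015,0.018],[0.002,-0.0015,0.022],[0.0045,-0.0015,0.0265],[0.0045,-0.0015,0.0265]],"roll":[0,0,0,0,0]}' -; python3 - <<'E'
from h import *
delta((543.1,214.2,88),99.7)
st=manip.observe();c=manip.read_camera("side")
p=np.array([*st["position"][:2],st["position"][2]+19,1])
q=c["view"]@p;u=int(c["fx"]*q[0]/q[2]+c["cx"]);v=int(c["fy"]*q[1]/q[2]+c["cy"]);print(u,v)
w=manip.read_camera("wrist")
a=cv2.resize(c["image"][v-40:v+40,u-40:u+40],(400,400),interpolation=2)
b=cv2.resize(w["image"][150:400,195:445],(400,400),interpolation=2)
cv2.imwrite("pics/s3.png",np.hstack([a,b])[:,:,::-1])
E
```

```text
t: 6.9
position: [541.4, 219.1, 73.8]
orientation: [2.026, 2.401, 0.001]
ft_force: [0.1, 0.0, 0.5]
width: 0.36
t 6.9 pos [541.4 219.1  73.8] yaw 99.7 tilt 0.04 F [0.1 0.  0.5] w 32.9 q [0.36 0.45 1.74 0.   0.95 0.2 ] 
slide [-0.0051  0.0008 -0.0142] roll -4.913351755365993e-05
316 283
```

View pics/s3.png

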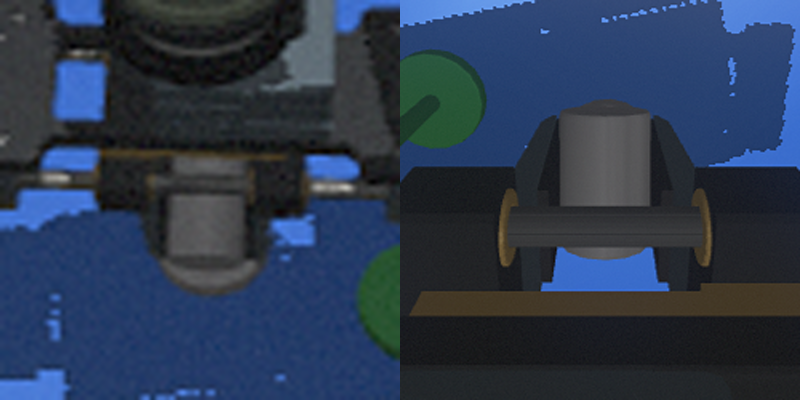

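The side crop shows the holder's +x end now at a different slant, with no force at the wrist. I'll measure the tilt from depth rather than guess.

```bash
cat >> h.py <<'E'
def tiltinfo():
    st=manip.observe();M=R.from_rotvec(st["orientation"]).as_matrix();c=manip.read_camera("wrist")
    L=(cloud(c,st).reshape(-1,3)-st["position"])@M
    m=(abs(L[:,1])<3)&(L[:,2]<20)&(L[:,2]>-60)&(abs(L[:,0])<45);q=L[m]
    for x in range(-40,44,4):
        s=q[abs(q[:,0]-x)<2]
        if len(s):print(x,len(s),np.percentile(s[:,2],[5,50,95]).round(1))
    return L
E
python3 -c "
from h import *
tiltinfo()"
```

```text
-20 13 [-41.4 -40.7 -39.7]
-16 67 [-42.2 -41.1 -40.1]
0 57 [-37.6 -36.8 -35.3]
4 82 [-37.2 -35.8 -34.7]
8 83 [-36.  -34.9 -33.8]
12 86 [-35.  -33.9 -32.5]
16 86 [-33.9 -32.6 -31.6]
20 84 [-32.9 -31.6 -29.9]
24 110 [-31.9 -30.5  -4.4]
28 104 [-30.8 -29.3 -18.1]
```

Tilt is about 14°, pivoting easily. I'll continue along the arc.

```bash
python3 -m pendant '{"slide":[[0.001,0,0.006],[0.002,0,0.012],[0.001,0,0.017],[-0.0006,0,0.0225],[-0.003,0,0.026],[-0.0055,0,0.028],[-0.0065,0,0.028],[-0.0065,0,0.028]],"roll":[0,0,0,0,0,0,0,0]}' -; python3 - <<'E'
from h import *
delta((543.1,214.2,88),99.7)
L=tiltinfo()
st=manip.observe();c=manip.read_camera("side")
p=np.array([*st["position"][:2],st["position"][2]+19,1])
q=c["view"]@p;u=int(c["fx"]*q[0]/q[2]+c["cx"]);v=int(c["fy"]*q[1]/q[2]+c["cy"]);print(u,v)
w=manip.read_camera("wrist")
a=cv2.resize(c["image"][v-40:v+40,u-40:u+40],(400,400),interpolation=2)
b=cv2.resize(w["image"][150:400,195:445],(400,400),interpolation=2)
cv2.imwrite("pics/s4.png",np.hstack([a,b])[:,:,::-1])
E
```

```text
t: 8.05
position: [541.8, 213.7, 45.3]
orientation: [-2.026, -2.398, -0.002]
ft_force: [-0.3, 7.7, -1.9]
width: 0.364
t 8.05 pos [541.8 213.7  45.3] yaw 99.62 tilt 0.16 F [-0.3  7.7 -1.9] w 33.2 q [0.35 0.48 1.77 0.   0.89 0.18] 
slide [ 0.0004  0.0013 -0.0427] roll -0.0014504646497957242
-28 7 [-38.1 -37.8 -36.3]
-24 55 [-39.4 -38.7 -37.4]
-20 47 [-39.7 -38.7 -37.2]
-16 40 [-42.4 -41.5 -40.4]
-12 10 [-43.  -42.3 -41.8]
8 14 [-53.3 -52.6 -51.7]
12 165 [-53.4 -49.8 -46.5]
16 163 [-46.7 -43.5 -40.1]
20 147 [-40.5 -37.1 -34. ]
24 134 [-33.8 -30.9 -27.7]
28 115 [-27.8 -24.8 -21.6]
32 103 [-21.7 -18.3 -14.8]
36 4 [-16.2 -15.5 -15.5]
317 287
```

View pics/s4.png

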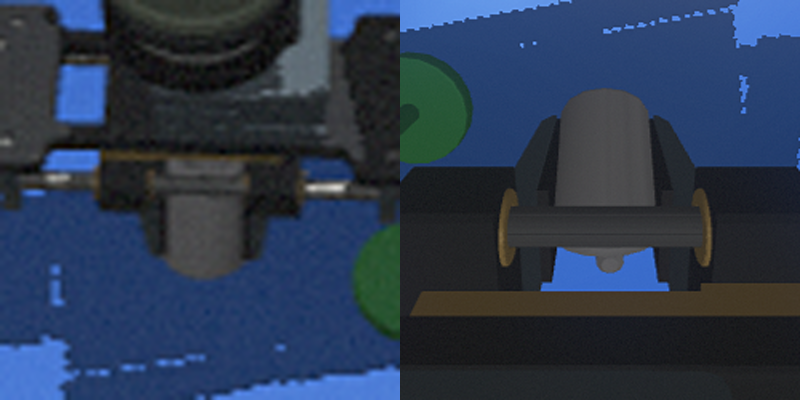

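The pivot stopped short, about 55° from horizontal, and the holder slid about 8 mm to +x in the pads. I'll back off, go round, and push its lower end back toward −x with the pin from the other side. That should both straighten it and recentre it.

```bash
python3 -m pendant '{"slide":[[0.006,0,0],[0.006,0,-0.03],[0.006,0,-0.07],[-0.03,0,-0.075],[-0.073,0,-0.075],[-0.073,0,-0.075],[-0.073,0,-0.055],[-0.073,0,-0.037],[-0.073,0,-0.037],[-0.073,0,-0.037]],"roll":[0,0,0,0,0,0,0,0,0,0]}' -; python3 - <<'E'
from h import *
delta((543.1,214.2,88),99.7)
L=tiltinfo()
st=manip.observe();M=R.from_rotvec(st["orientation"]).as_matrix()
print("pin rel",(np.array([547,191.5,85])-st['position'])@M)
m=(abs(L[:,1])<12)&(L[:,0]>35)&(L[:,0]<65)&(abs(L[:,2])<12);print("pin seen",m.sum(),L[m].min(0).round(1),L[m].max(0).round(1))
E
```

```text
t: 9.45
position: [554.7, 140.8, 83.1]
orientation: [2.025, 2.401, 0.0]
ft_force: [-0.3, 0.3, -1.7]
width: 0.359
t 9.45 pos [554.7 140.8  83.1] yaw 99.71 tilt 0.01 F [-0.3  0.3 -1.7] w 32.8 q [0.23 0.43 1.76 0.   0.96 0.06] 
slide [ 0.0743  0.001  -0.0049] roll 0.00013479285318520638
-20 14 [-38.7 -38.4 -37.4]
-16 41 [-40.7 -39.9 -39.3]
8 64 [-51.3 -50.1 -48.3]
12 158 [-49.2 -46.1 -43.1]
16 146 [-43.6 -40.3 -37.4]
20 132 [-38.1 -35.2 -32.5]
24 120 [-33.  -30.  -27.4]
28 113 [-27.9 -24.8 -21.8]
32 99 [-22.1 -19.1 -16.4]
pin rel [51.34329157  0.71157068 -1.53619975]
pin seen 234 [46.1 -3.6 -2.2] [56.   5.8 11.8]
```

```bash
python3 -m pendant '{"slide":[[0,0.001,0.008],[0,0.001,0.017],[0.008,0.001,0.017],[0.013,0.001,0.017],[0.017,0.001,0.017],[0.021,0.001,0.017],[0.024,0.001,0.017],[0.027,0.001,0.017],[0.027,0.001,0.017]],"roll":[0,0,0,0,0,0,0,0,0]}' -; python3 - <<'E'
from h import *
delta((543.1,214.2,88),99.7)
L=tiltinfo()
E
```

```text
t: 10.62
position: [552.7, 160.2, 67.2]
orientation: [2.013, 2.398, -0.012]
ft_force: [3.2, -24.6, 4.9]
width: 0.361
t 10.62 pos [552.7 160.2  67.2] yaw 99.95 tilt 0.75 F [  3.2 -24.6   4.9] w 33.0 q [ 0.27  0.45  1.77 -0.02  0.93  0.11] 
slide [ 0.0546 -0.     -0.0215] roll 0.004420638959600744
-24 22 [-35.1 -34.1 -32. ]
-20 31 [-35.8 -35.  -33.7]
-8 9 [-51.3 -50.2 -48.8]
-4 10 [-53.5 -52.9 -52.4]
4 44 [-45.7 -44.5 -43.3]
8 132 [-44.2 -42.  -39.7]
12 122 [-40.6 -38.2 -35.8]
16 116 [-36.4 -34.4 -32.1]
20 109 [-33.  -30.5 -28.4]
24 102 [-28.9 -26.6 -24.6]
28 100 [-25.5 -22.8 -20.6]
32 91 [-21.1 -17.4 -16.2]
36 189 [-16.7  -4.   17.1]
```

The push met the corner too near the pivot: 25 N, and the holder turned back to 44°, although it is recentred to about 3 mm. I'll go back to lifting the upper end on the pin's top edge, and afterwards square it by pressing its lower end on the mat.

```bash
python3 -m pendant '{"slide":[[-0.02,0,0],[-0.02,0,-0.055],[0.03,0,-0.055],[0.055,0,-0.055],[0.055,0,-0.03],[0.055,0,0.0],[0.055,0,0.006],[0.053,0,0.013],[0.0505,0,0.018],[0.048,0,0.021],[0.045,0,0.021],[0.042,0,0.021]],"roll":[0,0,0,0,0,0,0,0,0,0,0,0]}' -; python3 - <<'E'
from h import *
delta((543.1,214.2,88),99.7)
L=tiltinfo()
E
```

```text
t: 12.18
position: [544.2, 210.6, 45.2]
orientation: [-2.027, -2.398, -0.006]
ft_force: [-1.2, 9.3, -3.5]
width: 0.362
t 12.18 pos [544.2 210.6  45.2] yaw 99.6 tilt 0.25 F [-1.2  9.3 -3.5] w 33.0 q [0.35 0.48 1.77 0.   0.88 0.18] 
slide [ 0.0039 -0.0004 -0.0428] roll -0.0017824553734199187
-24 10 [-38.7 -37.8 -37.4]
-20 25 [-39.9 -38.9 -38.2]
-16 32 [-44.8 -43.9 -42.6]
-12 50 [-45.8 -45.  -44.3]
12 121 [-56.4 -54.3 -50.9]
16 187 [-51.9 -47.5 -43.4]
20 173 [-43.7 -39.5 -35.3]
24 151 [-35.5 -31.4 -27.4]
28 122 [-27.  -23.8 -19.5]
32 86 [-19.9 -16.4 -13.1]
```

```bash
python3 -m pendant '{"slide":[[-0.003,0,0],[-0.006,0,0],[-0.006,0,0],[0.005,0,0],[0.005,0,-0.04],[0.005,0,-0.08],[-0.035,0,-0.08],[-0.07,0,-0.08],[-0.07,0,-0.05],[-0.07,0,-0.025],[-0.07,0,-0.025]],"roll":[0,0,0,0,0,0,0,0,0,0,0]}' -; python3 - <<'E'
from h import *
delta((543.1,214.2,88),99.7)
L=tiltinfo()
st=manip.observe();M=R.from_rotvec(st["orientation"]).as_matrix()
print("pin rel",(np.array([547,191.5,85])-st['position'])@M)
E
```

```text
t: 13.6
position: [554.0, 138.7, 68.1]
orientation: [-2.024, -2.399, 0.007]
ft_force: [0.4, 1.2, -2.3]
width: 0.358
t 13.6 pos [554.  138.7  68.1] yaw 99.68 tilt 0.29 F [ 0.4  1.2 -2.3] w 32.6 q [ 0.23  0.44  1.77 -0.    0.93  0.06] 
slide [ 0.0762  0.0018 -0.02  ] roll -0.00026579462935068704
-16 5 [-44.7 -44.4 -43.7]
-12 46 [-46.7 -45.9 -44.7]
-8 2 [-47.7 -47.4 -47. ]
12 60 [-56.7 -55.7 -54.7]
16 167 [-56.9 -54.7 -50.6]
20 203 [-51.8 -46.6 -41.5]
24 177 [-41.7 -36.5 -31.5]
28 147 [-31.3 -27.1 -22.3]
32 119 [-21.9 -17.1 -12.7]
36 5 [-13.8 -12.9 -11.9]
pin rel [ 52.96432019   0.57389515 -15.52795546]
```

```bash
python3 -m pendant '{"slide":[[0.01,0.001,0],[0.015,0.001,0],[0.018,0.001,0],[0.021,0.001,-0.002],[0.024,0.001,-0.004],[0.027,0.001,-0.006],[0.027,0.001,-0.006]],"roll":[0,0,0,0,0,0,0]}' -; python3 - <<'E'
from h import *
delta((543.1,214.2,88),99.7)
L=tiltinfo()
E
```

```text
t: 14.52
position: [553.1, 166.7, 77.4]
orientation: [2.024, 2.4, 0.003]
ft_force: [0.9, -3.8, 6.0]
width: 0.36
t 14.53 pos [553.1 166.7  77.4] yaw 99.73 tilt 0.17 F [ 0.9 -3.8  6. ] w 32.8 q [ 0.27  0.44  1.75 -0.    0.95  0.1 ] 
slide [ 0.0485 -0.0018 -0.0107] roll 0.0004365927927673603
-16 7 [-44.8 -44.3 -43.7]
-12 49 [-46.8 -45.7 -44.7]
-8 1 [-46.9 -46.9 -46.9]
12 61 [-56.6 -56.  -55.2]
16 177 [-56.7 -54.2 -50.2]
20 201 [-50.8 -46.  -40.9]
24 171 [-40.9 -36.5 -31.7]
28 200 [-30.9 -24.8  16.1]
32 129 [-21.7 -16.5   5.2]
36 2 [-13.8 -12.8 -11.8]
```

The pin's tip slipped under the end. I'll back off, go lower so the pin's side catches the corner, and push again.

```bash
python3 -m pendant '{"slide":[[-0.024,0,-0.002],[-0.024,0,0.013],[-0.024,0,0.013],[-0.016,0,0.013],[-0.012,0,0.013],[-0.008,0,0.013],[-0.004,0,0.013],[0,0,0.013],[0.003,0,0.013],[0.003,0,0.013]],"roll":[0,0,0,0,0,0,0,0,0,0]}' -; python3 - <<'E'
from h import *
delta((543.1,214.2,88),99.7)
L=tiltinfo()
E
```

```text
t: 15.82
position: [554.0, 155.9, 63.2]
orientation: [2.003, 2.396, -0.026]
ft_force: [9.9, -45.6, -0.3]
width: 0.36
t 15.82 pos [554.  155.9  63.2] yaw 100.22 tilt 1.43 F [  9.9 -45.6  -0.3] w 32.8 q [ 0.27  0.46  1.77 -0.03  0.92  0.11] 
slide [ 0.0587 -0.0004 -0.0263] roll 0.009076794732239553
-16 5 [-45.  -44.2 -43.4]
-12 53 [-46.9 -45.9 -45.1]
-8 7 [-47.5 -47.3 -47. ]
12 61 [-56.9 -56.  -55. ]
16 186 [-56.7 -53.9 -49.3]
20 195 [-50.3 -45.2 -40.3]
24 180 [-39.9 -35.5 -30.2]
28 142 [-29.9 -25.3 -20.7]
32 59 [-22.1 -20.8 -18.9]
36 75 [-22.4 -21.8 -20.4]
40 211 [-21.4  -7.9  16.7]
```

Pushing at 45 N did not turn it, because the lever there is too short. The pin push from −x works with a longer lever, so I'll repeat that higher on the holder. Then I'll stand the holder on the mat, where it rights itself at small lean, and regrip it centred.

```bash
python3 -m pendant '{"slide":[[-0.02,0,0],[-0.02,0,-0.06],[0.03,0,-0.06],[0.058,0,-0.06],[0.058,0,-0.02],[0.058,0,0.02],[0.05,0,0.02],[0.046,0,0.02],[0.043,0,0.02],[0.040,0,0.02],[0.037,0,0.02],[0.037,0,0.02]],"roll":[0,0,0,0,0,0,0,0,0,0,0,0]}' -; python3 - <<'E'
from h import *
delta((543.1,214.2,88),99.7)
L=tiltinfo()
E
```

```text
t: 17.38
position: [545.9, 206.6, 43.5]
orientation: [-2.027, -2.4, -0.004]
ft_force: [-0.3, 4.1, -2.4]
width: 0.36
t 17.38 pos [545.9 206.6  43.5] yaw 99.64 tilt 0.14 F [-0.3  4.1 -2.4] w 32.8 q [0.34 0.49 1.77 0.   0.88 0.17] 
slide [ 0.008  -0.0014 -0.0445] roll -0.0010805659523189263
-20 9 [-40.3 -39.9 -38.4]
-16 8 [-41.1 -40.8 -40.5]
-12 41 [-47.  -46.4 -45. ]
-8 7 [-47.8 -47.2 -47.1]
-4 1 [-34.3 -34.3 -34.3]
0 9 [-35.4 -35.  -34.5]
12 57 [-56.1 -55.1 -53.9]
16 117 [-56.9 -55.8 -54.2]
20 223 [-54.9 -49.9 -44.1]
24 200 [-43.9 -38.6 -32.9]
28 151 [-32.7 -27.5 -22. ]
32 127 [-22.1 -16.9 -10.9]
```

```bash
python3 -m pendant '{"slide":[[-0.003,0,0],[-0.006,0,0],[-0.009,0,0],[-0.011,0,0],[-0.011,0,0]],"roll":[0,0,0,0,0]}' -; python3 - <<'E'
from h import *
delta((543.1,214.2,88),99.7)
L=tiltinfo()
E
```

```text
t: 18.05
position: [546.9, 199.9, 42.3]
orientation: [-2.026, -2.394, -0.01]
ft_force: [-1.6, 20.3, -8.4]
width: 0.356
t 18.05 pos [546.9 199.9  42.3] yaw 99.53 tilt 0.48 F [-1.6 20.3 -8.4] w 32.5 q [0.33 0.49 1.78 0.01 0.88 0.15] 
slide [ 0.0151 -0.0013 -0.0456] roll -0.002960890423644987
4 193 [-42.  -36.4 -30.4]
8 1 [-31.2 -31.2 -31.2]
20 71 [-55.2 -54.3 -53.3]
24 115 [-56.  -54.8 -53.8]
28 293 [-53.7 -45.7 -35.9]
32 211 [-34.9 -26.5 -16.1]
36 61 [-16.9 -11.7  -8.4]
```

Lean from vertical is now about 12°. Next I'll set it down on a clear patch of mat near (556,95), stopping just above it first to check.

```bash
python3 -m pendant '{"slide":[[0.01,0,0],[0.01,0,-0.05],[0.01,0,-0.09],[-0.045,-0.004,-0.09],[-0.1,-0.0084,-0.09],[-0.1,-0.0084,-0.05],[-0.1,-0.0084,0],[-0.1,-0.0084,0.02],[-0.1,-0.0084,0.03],[-0.1,-0.0084,0.03]],"roll":[0,0,0,0,0,0,0,0,0,0]}' -; python3 - <<'E'
from h import *
delta((556,95,5),99.7)
L=tiltinfo()
st=manip.observe();c=manip.read_camera("side")
p=np.array([*st["position"][:2],st["position"][2]+19,1])
q=c["view"]@p;u=int(c["fx"]*q[0]/q[2]+c["cx"]);v=int(c["fy"]*q[1]/q[2]+c["cy"]);print(u,v)
w=manip.read_camera("wrist")
a=cv2.resize(c["image"][v-50:v+50,u-50:u+50],(400,400),interpolation=2)
b=cv2.resize(w["image"][150:400,195:445],(400,400),interpolation=2)
cv2.imwrite("pics/s5.png",np.hstack([a,b])[:,:,::-1])
E
```

```text
t: 19.35
position: [555.8, 94.7, 12.8]
orientation: [-2.026, -2.401, 0.001]
ft_force: [-0.1, -0.0, -2.4]
width: 0.359
t 19.35 pos [555.8  94.7  12.8] yaw 99.69 tilt 0.04 F [-0.1 -0.  -2.4] w 32.7 q [ 0.15  0.5   1.85 -0.    0.79 -0.02] 
slide [0.0003 0.0003 0.0078] roll -8.800566588347653e-05
4 187 [-41.7 -36.5 -30.3]
20 71 [-55.2 -54.3 -53.3]
24 121 [-55.7 -54.9 -53.4]
28 305 [-53.8 -45.  -33.1]
32 268 [-34.7 -23.5  13.5]
36 104 [-14.7  -7.9  13.8]
40 51 [11.6 13.2 14.2]
322 249
```

View pics/s5.png

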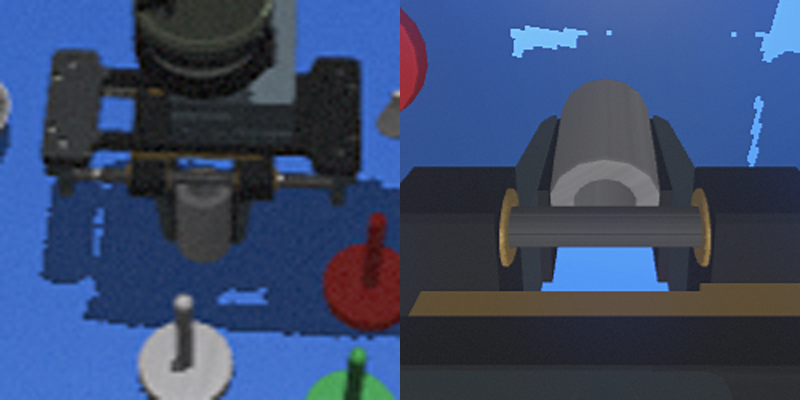

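The wrist crop shows the ring and the dark bore at the upper end (605,185), so the hole is facing up, and the holder leans about 12°. Lowering it to the mat and releasing so it stands.

```bash
python3 -m pendant '{"slide":[[0,0,0.005],[0,0,0.009],[0,0,0.0105],[0,0,0.0105]],"roll":[0,0,0,0]}' - && python3 -m pendant '{"slide":[[0,0,0],[0,0,0],[0,0,0],[0,0,0],[0,0,0],[0,0,0]],"roll":[0,0,0,0,0,0]}' 0.06; python3 - <<'E'
from h import *
delta((556,95,5),99.7)
L=tiltinfo()
m=(L[:,2]<-40)&(L[:,2]>-60)&(abs(L[:,0])<50)&(abs(L[:,1])<25)
q=L[m];print(len(q),q.min(0).round(1),q.max(0).round(1))
c=manip.read_camera("side");P=cloud(c);m=(P[...,2]>42)&(P[...,2]<54)&(abs(P[...,0]-556)<30)&(abs(P[...,1]-105)<40);print(m.sum(),P[m].min(0),P[m].max(0))
E
```

```text
t: 20.0
position: [555.7, 94.9, 2.2]
orientation: [-2.026, -2.401, 0.0]
ft_force: [-0.0, 0.7, -3.1]
width: 0.356
t: 20.75
position: [555.8, 94.9, 2.4]
orientation: [-2.026, -2.401, -0.0]
ft_force: [-0.2, -0.6, -0.9]
width: 0.658
t 20.75 pos [555.8  94.9   2.4] yaw 99.68 tilt 0.0 F [-0.2 -0.6 -0.9] w 60.0 q [ 0.15  0.52  1.86  0.    0.77 -0.02] 
slide [ 0.      0.0002 -0.0026] roll -0.00027101334769653136
4 13 [-46.8 -46.3 -45.8]
8 82 [-47.5 -46.6 -45.6]
12 382 [-46.6 -33.8 -15.2]
16 33 [-15.6 -14.8 -13.9]
28 4 [-46.2 -46.1 -45.8]
32 87 [-47.4 -46.5 -45.6]
36 388 [-46.9 -33.1   0.3]
40 65 [1.2 2.7 3.6]
2776 [  5.  -16.6 -48.5] [ 37.9  16.6 -40. ]
131 [535.02449005  92.96452324  42.04564596] [585.1976979  133.37378825  53.92574577]
```

It stands upright: flat top at 49 mm, and depth readings go about 32 mm down into the bore. It sits 21.5 mm ahead along tool x, so I'll recentre and regrip.

```bash
python3 -m pendant '{"slide":[[0.008,0,-0.006],[0.016,0,-0.006],[0.0215,0,-0.006],[0.0215,0,-0.006]],"roll":[0,0,0,0]}' - && python3 -m pendant '{"slide":[[0,0,0],[0,0,0],[0,0,0],[0,0,0],[0,0,0]],"roll":[0,0,0,0,0]}' 0.02 && python3 -m pendant '{"slide":[[0,0,-0.03],[0,0,-0.08],[0,0,-0.13],[0,0,-0.13]],"roll":[0,0,0,0]}' -; python3 - <<'E'
from h import *
delta((547,191.5,125),99.7)
L=tiltinfo()
m=(L[:,2]<-35)&(L[:,2]>-60)&(abs(L[:,0])<50)&(abs(L[:,1])<25)
q=L[m];print(len(q),q.min(0).round(1),q.max(0).round(1))
E
```

```text
t: 21.35
position: [552.0, 116.7, 8.3]
orientation: [-2.025, -2.402, -0.0]
ft_force: [0.4, -0.5, 0.3]
width: 0.658
t: 21.98
position: [552.2, 116.0, 8.3]
orientation: [2.026, 2.401, -0.0]
ft_force: [-0.1, -0.6, -0.3]
width: 0.36
t: 22.48
position: [554.7, 116.7, 142.2]
orientation: [2.023, 2.397, 0.011]
ft_force: [-0.6, 0.3, -3.7]
width: 0.359
t 22.48 pos [554.7 116.7 142.2] yaw 99.68 tilt 0.5 F [-0.6  0.3 -3.7] w 32.7 q [0.19 0.36 1.7  0.   1.08 0.02] 
slide [0.0751 0.0048 0.0173] roll -0.00034891214858454457
-16 33 [-41.4 -40.5 -39.4]
-12 8 [-21.  -18.2 -11.9]
-8 113 [-22.6 -16.7 -10.6]
8 28 [-40.7 -40.2 -39.5]
12 78 [-41.6 -40.6 -39.7]
16 394 [-40.6 -24.2   3.9]
2905 [-18.2 -25.  -60. ] [ 18.4  25.  -35. ]
```

```bash
python3 -m pendant '{"slide":[[0.04,0.004,0],[0.075,0.0076,0],[0.075,0.0076,0],[0.075,0.0076,0.025],[0.075,0.0076,0.036],[0.075,0.0076,0.036]],"roll":[0,0,0,0,0,0]}' -; python3 -m pendant '{"slide":[[0,0,0.003],[0,0,0.006],[0,0,0.009],[0,0,0.011],[0,0,0.011]],"roll":[0,0,0,0,0]}' -; python3 -c "
from h import *
delta((547,191.5,94),99.7)"
```

```text
t: 23.28
position: [545.9, 190.4, 100.6]
orientation: [-2.025, -2.399, 0.006]
ft_force: [0.3, -0.1, -2.1]
width: 0.358
t: 23.9
position: [547.3, 191.4, 93.1]
orientation: [2.025, 2.4, 0.002]
ft_force: [-2.7, -1.4, 6.1]
width: 0.361
t 23.9 pos [547.3 191.4  93.1] yaw 99.69 tilt 0.08 F [-2.7 -1.4  6.1] w 32.9 q [ 0.32  0.43  1.73 -0.    0.99  0.15] 
slide [ 0.0002 -0.0003 -0.0009] roll -0.0001931404068470021
```

Contact came at bottom height about 84–85 mm with 8 N upward, so the downward end is solid, as it looked. I'll press slightly more to be sure, then lift and check.

```bash
python3 -m pendant '{"slide":[[0,0,0.002],[0,0,0.003],[0,0,0.003]],"roll":[0,0,0]}' -; python3 -m pendant '{"slide":[[0,0,-0.03],[0,0,-0.08],[0,0,-0.12],[0,0,-0.12],[0,0,-0.12],[0,0,-0.12],[0,0,-0.12]],"roll":[0,0,0,0,0,0,0]}' -; python3 - <<'E'
from h import *
delta((547,191.5,94),99.7)
L=tiltinfo()
m=(L[:,2]<-32)&(L[:,2]>-60)&(np.hypot(L[:,0],L[:,1])<19)
q=L[m];A=np.c_[q[:,:2],np.ones(len(q))]
q=q[abs(q[:,2]-np.median(q[:,2]))<3];A=np.c_[q[:,:2],np.ones(len(q))];print(len(q),np.linalg.lstsq(A,q[:,2],rcond=None)[0],q.min(0),q.max(0))
st=manip.observe();w=manip.read_camera("wrist");c=manip.read_camera("side")
p=np.array([*st["position"][:2],st["position"][2]+19,1])
q=c["view"]@p;u=int(c["fx"]*q[0]/q[2]+c["cx"]);v=int(c["fy"]*q[1]/q[2]+c["cy"])
a=cv2.resize(c["image"][v-50:v+50,u-50:u+50],(400,400),interpolation=2)
b=cv2.resize(w["image"][150:400,195:445],(400,400),interpolation=2)
cv2.imwrite("pics/s6.png",np.hstack([a,b])[:,:,::-1])
E
```

```text
t: 24.28
position: [547.4, 191.5, 92.7]
orientation: [2.025, 2.4, 0.004]
ft_force: [-5.9, -2.0, 20.0]
width: 0.363
t: 25.15
position: [546.5, 191.1, 206.9]
orientation: [-2.025, -2.4, 0.004]
ft_force: [0.6, -1.1, -2.4]
width: 0.36
t 25.15 pos [546.5 191.1 206.9] yaw 99.68 tilt 0.16 F [ 0.6 -1.1 -2.4] w 32.8 q [0.32 0.33 1.56 0.   1.25 0.15] 
slide [0.0003 0.0009 0.1129] roll -0.0003212228944887869
-16 33 [-41.7 -40.6 -39.5]
-12 2 [-21.4 -19.5 -17.6]
-8 119 [-22.9 -16.5 -10.4]
8 25 [-40.9 -40.1 -39.6]
12 80 [-41.4 -40.7 -39.8]
16 398 [-40.7 -24.5   3.3]
1158 [ 2.71611130e-02 -2.50548792e-03 -4.04423180e+01] [-17.29546484 -16.66775023 -43.06165183] [ 16.56697118  16.57489608 -37.23629926]
```

View pics/s6.png

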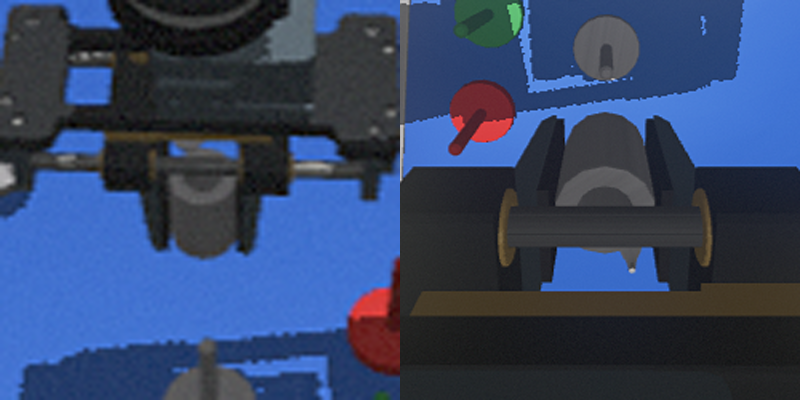

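The holder is upright (tilt about 1.5°), with the bore visible facing up at (605,190). It is held clear of everything, with its centre about 223 mm up. Handing in.

```bash
python3 -c "
from station import manip
s=manip.observe();print(s['t'],abs(s['dq']).max(),s['width']);print(manip.finish_job())"
```

```text
25.3 0.005672170142515128 0.3592464442623069
the job is handed in; nothing more can be done
None
```

The job is handed in at about 25 s: the holder is held still in the gripper, hole up, with nothing else touching it. `finish_job()` gives no verdict, so this rests on my own checks.

**What I did**
1. I took the holder from the cradle. The end facing the side camera looked solid.
2. I tipped the holder upright against the feeler pin in several pushes, until it leaned about 12°.
3. I stood it on a clear patch of mat, where it righted itself, and regripped it centred.
4. I pressed the lower end on the pin. It stopped at the pin's tip, with the holder's centre about 109 mm up and 8 N, then about 22 N, pushing back. That end is therefore solid, and no turn-over was needed.

**Last checks**
- **Hole:** the wrist picture shows the bore facing up. While the holder stood on the mat, depth readings went about 32 mm into it.
- **Pose:** the holder is tilted about 1.5° from vertical, with its centre about 223 mm above the table.
- **Motion and grip:** the arm's joints are at rest and the fingers are still closed on the holder.

**What went wrong or disagreed**
- Two sideways pushes from the wrong side, at 25 N and 45 N, failed to straighten the holder. One turned it back about 10°.
- Another push slipped under the holder's end.
- The holder slid up to 14 mm in the pads before I regripped it.
- The reported opening was about 32.8 mm on a 34 mm holder.
- I saw no bystander touched, but I did not measure their positions again at the end.

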